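# Lift the stay that locks a bench chest and open its drawer

## Task

Two small wooden one-drawer chests stand on the desk, each locked by a hinged steel stay on its top whose lip hangs in front of the drawer. On the wider chest, lift the stay by its crossbar to upright or beyond so that it stands clear by itself, and only then pull that chest's drawer out by its knob a good 5 cm. Leave the narrower chest locked and shut.

Things in the scene. Friction and masses are not known exactly. Their poses are not given: they have to be found in the camera images.
- chest_wide: the wider wooden chest, fixed to the desk: 100 deep (x) x 160 wide (y) x 70 mm high without its fittings. Origin at the centre of its underside on the desk; x points from the drawer front to the back, y to the left for one who faces the drawer front, z up. The drawer front is the face at x = -60 mm.
- wide_stay (a joint): hinge angle (rad) of the wide chest's steel stay: 0 = lying flat on the top with its lip 20 mm down in front of the drawer (locked), 1.57 = upright, stop at 2.0. The hinge axis runs along the chest's y through (10, 0, 74) mm of the chest frame; the front end rises and swings back over the chest as the value grows. The hinge is stiff (about 0.07 N m) and stays where it is left. The lip really blocks the drawer.
- wide_stay_bar (a point): centre of the stay's crossbar, a round steel bar 14 mm thick and 26 mm long along the chest's y, on a short post; 55 mm in front of the hinge and 18 mm above it (chest frame (-45, 0, 92) mm) when locked, 22 mm above the chest's top. It can be pinched across its two ends (26 mm) from above and the stay then turns between the pads. The stay's flat arm below is 16 mm wide.
- wide_drawer (a joint): travel (m) of the wide chest's drawer: 0 = shut, grows as it slides out towards the chest's -x, stop at 0.07. Friction about 1 N.
- wide_knob (a point): centre of the head of the wide drawer's round brass knob, 20 mm in diameter and 16 mm long along x, on a 10 mm stem; 25 mm in front of the drawer front, 40 mm above the desk (chest frame (-85, 0, 40) mm when shut). It can be pinched along y from above.
- chest_narrow: the narrower chest, fixed: alike but 100 mm wide (y); same frame and fittings. To be left alone.
- narrow_stay (a joint): hinge angle of the narrow chest's stay, 0 = locked; to be left.
- narrow_drawer (a joint): travel (m) of the narrow chest's drawer, 0 = shut; to be left.

How it is judged:
By the outcome, as a careful person would: the job done as asked, in the order asked, and still so for the second after the job is handed in, with the robot touching nothing.
It also fails if it takes over 45 s, if anything falls off the work surface, if the arm or the gripper's body presses on something with over 40 N, if the wrist force passes 120 N, or if a joint passes its speed limit or range.

## Robot

A 6-joint arm with a two-finger parallel gripper is mounted at the origin on a cart in front of the work surface, level with it; the furniture and walls round the work are solid. World frame = base frame: x ahead of the robot, y to its left, z up, the work surface at z = 0. Lengths are in m, angles in rad, forces in N, time in s.
With the tool pointing down it reaches from about 0.25 to 0.725 m from the base axis. Payload 4 kg.
Tool frame: the origin (TCP) lies on the centre line of the jaws, within the pads' length; the fingertips stand 11 mm ahead of it and the grasp point (between the pads) lies 8 mm behind it; z points along the fingers, x is the direction in which the jaws open and shut, and the axes are right-handed (so a half turn about z gives the same grasp; the last joint's range is limited). The gripper opens to 85 mm and grips with 20 to 120 N. Pads are 22 mm wide; open, the fingers measure 114 mm over their backs; the gripper's body (76 mm by 85 mm) begins 54 mm behind the grasp point. The pads swing forward as they close: fully open they stand 13 mm farther back than shut.
Start: joints at [1.191, 0.241, 0.005, 1.335, 0, 1.571], TCP at [0.185, 0.464, 0.242] pointing down, gripper open.
Joint ranges: [-2.72, 2.72], [-1.05, 1.87], [-1.09, 1.28], [-1.99, 2.15], [-1.42, 1.44], [-3.14, 3.14]. Speed limits (rad/s): [2.79, 2.79, 3.14, 3.14, 3.14, 3.14].

## Interface

Orientations are given as a unit quaternion [x, y, z, w].
In Python, from workcell import bot, viewer, order gives the robot as it stands. The module is installed in compiled form; this text tells all that it offers.
- The arm moves only by the tool send_rows, never from a script. Its argument "increments" is a list that holds one entry, the list of rows, each a list of 4 numbers: the shift along the tool's x, y, z in m, then the turn about the tool's z in degrees. A call has exactly 8 rows; each row shifts and turns the pose as measured when the row begins, along the tool's axes as they then stand; what a row does not reach is not made up. A row lasts 1/10 s, in which the tool goes at most 50 mm and 8.59 degrees, less where a joint would pass 70% of its speed; a pose out of reach is approached as far as the arm can. A call is refused whole if a number of a shift passes 0.05 or a number of a turn 8.59, either way. A call with a gripper value outside its range is refused whole. "hand" is the closure, from -1 (fully open) to 1 (shut), so that 0 is half open, set as the call begins (left out, the last holds). The fingers move at their own pace and stop on an object; the grip force is fixed at half the most. Time passes only in rows, so rows that do not move let the fingers close, or fill a call up. It gives the time, the measured TCP pose, the force and the opening at its end, in the units of the state.
- bot.get_obs(): the state, without advancing time (a new reading comes with each control period).
- viewer.camera(name): name is "side" or "top" or "wrist"; returns a dict with "image" (480x640x3 uint8, red, green, blue), "range_z" (480x640 float32, m along the optical axis (not along the pixel's ray), 0 where there is no reading), "camera_matrix" (3x3 intrinsics, pixels), "eye" and "rotation" of the camera in the world. Camera axes: x right, y down, z forward; pixel columns grow to the right and rows downward; lengths in m; the calibration is good to about 2 mm. A picture is of the moment at which its call begins.
- order.job_done(): hands the job in, once; it reports no verdict.
The state is a dict: "clock": time; "joint_pos": joint angles; "joint_vel": joint speeds; "tau": joint torques, N m; "eef_pos": TCP position; "tool_rot": TCP orientation; "ft_force": force on the tool from outside, world axes, zero at the start; "ft_torque": the same for the moment, N m; "grip_width": finger opening in m.
Only numpy, scipy, OpenCV 4.12 (cv2) and the standard library are available. Lean on these libraries where they do the work, as an engineer would, in place of code of your own. Each camera call takes 0.05 s, during which the arm holds its last target.

## Working session

There is one attempt and no reset: what is moved stays moved. The work goes in short steps, Python scripts to look and compute and a tool call to move; the robot and the scene stay as the last step left them, time stands still between calls to the robot, and variables do not carry over. Pictures are saved under pics/ and viewed, and the job is handed in when it is done.

Besides the shell and the picture viewer there is one more tool, called after "Emit:" by a JSON object that holds its "name" and its "arguments". send_rows: Moves the arm, as the interface text tells. Its arguments: {"type":"object","properties":{"increments":{"type":"array","items":{"type":"array","items":{"type":"array","items":{"type":"number"}}}},"hand":{"type":"number"}},"required":["increments"]}

```bash
mkdir -p pics; cat > h.py <<'E'
from workcell import bot, viewer, order
import cv2, numpy as np
def snap(n,f):
    c=viewer.camera(n); cv2.imwrite(f'pics/{f}.png',c['image'][:,:,::-1]); np.savez(f'pics/{f}.npz',**c); return c
def pts(c):
    K=np.array(c['camera_matrix']);z=c['range_z'];v,u=np.mgrid[:480,:640]
    p=np.stack([(u-K[0,2])/K[0,0]*z,(v-K[1,2])/K[1,1]*z,z],-1)
    return p@np.array(c['rotation']).T+np.array(c['eye'])
E
python3 - <<'E'
from h import *
for n in ['top','side','wrist']:
    c=snap(n,n+'0'); print(n,c['eye'],np.round(c['rotation'],3).tolist(),c['camera_matrix'])
o=bot.get_obs(); print(o)
E
```

```text
top [0.36612441 0.00227105 0.99596474] [0.715, -0.693, 0.072, -0.052] [[596.72815349   0.         307.85338428]
 [  0.         596.72815349 235.64849088]
 [  0.           0.           1.        ]]
side [ 0.35421601 -0.70030223  0.64241179] [0.889, -0.115, 0.05, -0.441] [[566.30299654   0.         310.5857157 ]
 [  0.         566.30299654 251.73336653]
 [  0.           0.           1.        ]]
wrist [0.1250575  0.48742993 0.37303705] [0.821, 0.556, 0.073, 0.109] [[409.95569973   0.         319.15565125]
 [  0.         409.95569973 245.40839576]
 [  0.           0.           1.        ]]
{'clock': 0.15, 'joint_pos': array([ 1.19101115e+00,  2.41245378e-01,  4.06566447e-03,  1.33517020e+00,
       -1.18048706e-05,  1.57083594e+00]), 'joint_vel': array([ 0.00026359, -0.00172408,  0.00215342,  0.00023818,  0.00089068,
        0.00035019]), 'tau': array([ 1.07915759e-03, -3.72635329e+01,  2.52638626e+01,  1.23701262e-02,
        3.10106577e-05, -1.35554821e-06]), 'eef_pos': array([0.18520261, 0.46396733, 0.24162691]), 'tool_rot': array([ 8.27875872e-01,  5.60910810e-01, -6.39758637e-04,  4.40622501e-04]), 'ft_force': array([-0.06189881,  0.00375701, -0.17636453]), 'ft_torque': array([-0.07361031, -0.05186712,  0.02485299]), 'grip_width': 0.08543365757106139}
```

Rotation is a quaternion; fix the helper.

```bash
sed -i "s/np.array(c\['rotation'\]).T/Rotation.from_quat(c['rotation']).as_matrix().T/; s/^import cv2/from scipy.spatial.transform import Rotation\nimport cv2/" h.py
python3 - <<'E'
from h import *
o=bot.get_obs(); print(np.round(Rotation.from_quat(o['tool_rot']).as_matrix(),3))
c=dict(np.load('pics/top0.npz')); P=pts(c); z=P[...,2]
print(np.histogram(z,np.arange(-.02,.3,.01)))
E
```

```text
[[ 0.371  0.929 -0.001]
 [ 0.929 -0.371 -0.001]
 [-0.002  0.    -1.   ]]
(array([  384, 58389, 91730, 10162, 12421,  7876,  5190,  5586, 11062,
       11402,  5100,  2061,  1902,  1536,  1689,  1468,  1433,  1329,
        1264,   649,   241,   162,   546,  1154,  1527,   520,    61,
          50,    32,     5,     0]), array([-0.02, -0.01,  0.  ,  0.01,  0.02,  0.03,  0.04,  0.05,  0.06,
        0.07,  0.08,  0.09,  0.1 ,  0.11,  0.12,  0.13,  0.14,  0.15,
        0.16,  0.17,  0.18,  0.19,  0.2 ,  0.21,  0.22,  0.23,  0.24,
        0.25,  0.26,  0.27,  0.28,  0.29]))
```

View pics/top0.png

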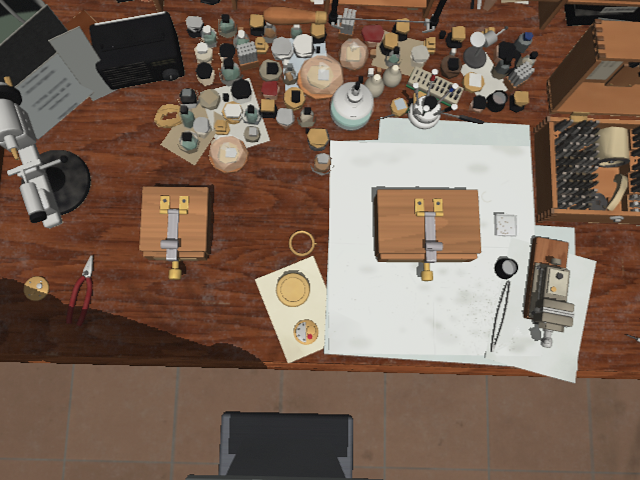

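View pics/side0.png

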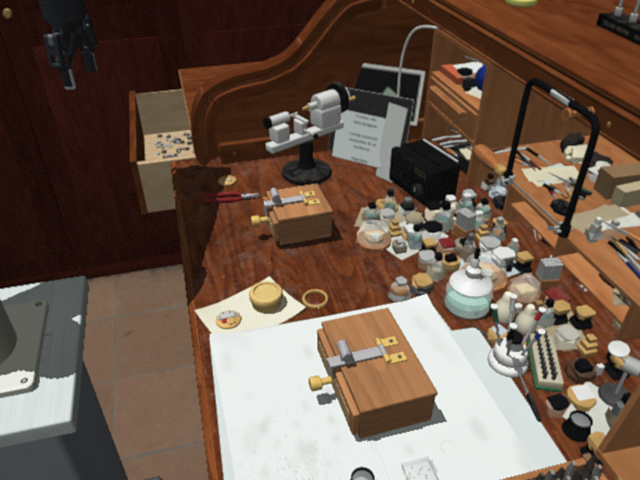

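The wide chest is the right-hand one: its top spans about (375–480, 188–262), with the bar near (431,245) and the knob near (427,271). Next I'll measure it.

```bash
python3 - <<'E'
from h import *
c=dict(np.load('pics/top0.npz')); P=pts(c); z=P[...,2]
K=c['camera_matrix'];R=Rotation.from_quat(c['rotation']).as_matrix()
def cast(u,v,h):
    d=R@np.array([(u-K[0,2])/K[0,0],(v-K[1,2])/K[1,1],1]); return c['eye']+d*(h-c['eye'][2])/d[2]
roi=np.zeros((480,640),bool); roi[175:290,360:500]=1
hsv=cv2.cvtColor(c['image'],cv2.COLOR_RGB2HSV)
m=roi&(abs(z-.07)<.008)
m2=cv2.morphologyEx(m.astype(np.uint8),cv2.MORPH_OPEN,np.ones((5,5)))
print('top z',np.median(z[m2>0]))
p=P[m2>0][:,:2].astype(np.float32); r=cv2.minAreaRect(p*1000); print('top rect mm',r, cv2.boxPoints(r).round(0).tolist())
# pixel rect cast to z=.07
cn=np.argwhere(m2>0)[:,::-1].astype(np.float32); rr=cv2.minAreaRect(cn); b=cv2.boxPoints(rr); print(b.round(1).tolist()); print([cast(*q,.07).round(4).tolist() for q in b])
hi=roi&(z>.088)&(z<.11); n,l,s,ce=cv2.connectedComponentsWithStats(hi.astype(np.uint8))
for i in range(1,n):
    if s[i,4]>15: print('hi',s[i],ce[i],np.median(P[l==i],0), cast(*ce[i],.097))
H,S,V=cv2.split(hsv); br=roi&(H>15)&(H<30)&(S>120)&(V>90)
n,l,s,ce=cv2.connectedComponentsWithStats(br.astype(np.uint8))
for i in range(1,n):
    if s[i,4]>20: print('brass',s[i],ce[i],np.median(P[l==i],0).round(4))
im=cv2.resize(c['image'][170:300,350:510,::-1],None,fx=5,fy=4.6,interpolation=2); cv2.imwrite('pics/crop.png',im)
E
```

```text
top z 0.0698119161080526
top rect mm ((558.4817504882812, -213.45556640625), (112.72803497314453, 165.0889434814453), 2.1697282791137695) [[499.0, -133.0], [505.0, -298.0], [618.0, -294.0], [612.0, -129.0]]
[[377.0, 189.0], [480.0, 189.0], [480.0, 257.0], [377.0, 257.0]]
[[0.6106, -0.1305, 0.07], [0.6166, -0.2973, 0.07], [0.5058, -0.2948, 0.07], [0.5005, -0.1314, 0.07]]
hi [424 242  19   9 157] [433.11464968 246.00636943] [ 0.5162753  -0.21368892  0.09756945] [ 0.51640265 -0.2138863   0.097     ]
brass [415 198  10  19 156] [419.19871795 207.31410256] [ 0.5816 -0.1979  0.072 ]
brass [433 198  11  19 156] [438.08333333 206.8974359 ] [ 0.5841 -0.2284  0.0719]
brass [422 263  11  18 140] [426.50714286 272.97857143] [ 0.4789 -0.2147  0.0466]
```

View pics/crop.png

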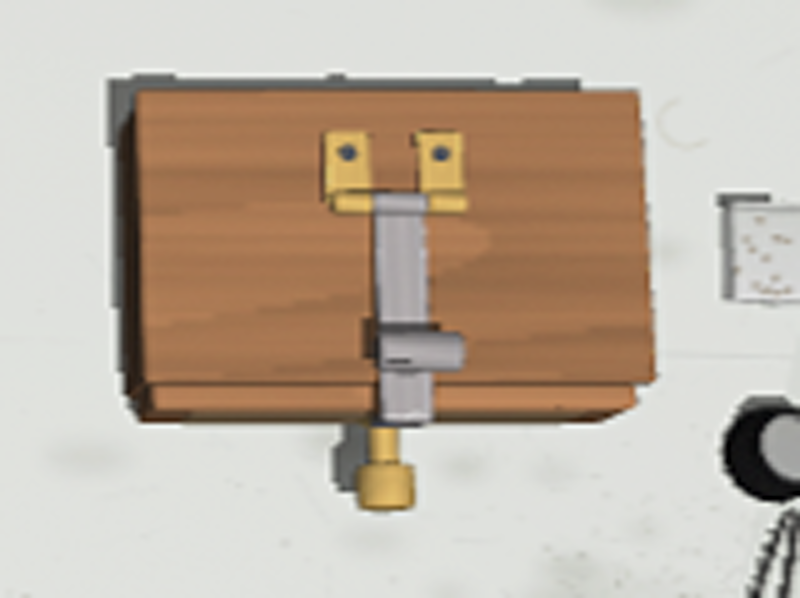

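View pics/wrist0.png

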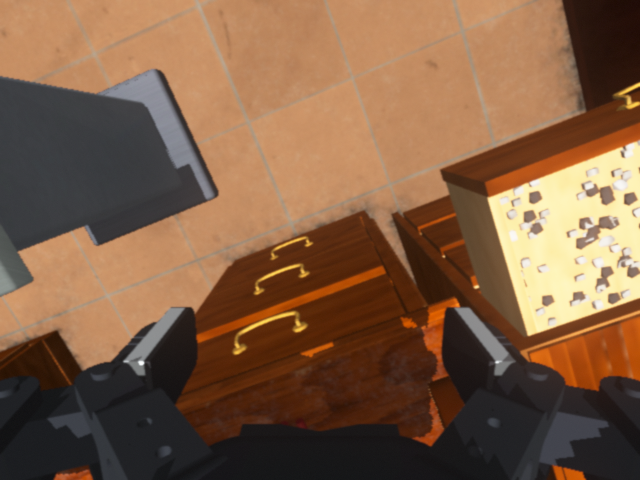

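Emit:
{"name": "send_rows", "arguments": {"increments": [[[0,0,0,-7.8],[0,0,0,-7.8],[0,0,0,-7.7],[-0.04,0.018,0,0],[-0.045,0.02,0,0],[-0.045,0.02,0,0],[-0.045,0.02,0,0],[-0.045,0.02,0,0]]], "hand": -0.1}}

```text
clock: 0.95
eef_pos: [0.2931, 0.2472, 0.2383]
tool_rot: [0.686, 0.727, -0.003, 0.001]
ft_force: [2.3, 0.6, -0.3]
grip_width: 0.047
```

Emit:
{"name": "send_rows", "arguments": {"increments": [[[-0.044,0.02,0,1.0],[-0.044,0.02,0,0.5],[-0.044,0.02,0,0],[-0.044,0.02,0,0],[-0.044,0.02,0,0],[-0.044,0.02,0,0],[-0.044,0.02,0,0],[-0.044,0.02,0,0]]]}}

```text
clock: 1.75
eef_pos: [0.4676, -0.1131, 0.2395]
tool_rot: [0.696, 0.718, -0.001, 0.001]
ft_force: [2.0, -0.9, -0.7]
grip_width: 0.0469
```

```bash
python3 - <<'E'
from h import *
o=bot.get_obs(); R=Rotation.from_quat(o['tool_rot']).as_matrix(); print(o['eef_pos'],R.round(3).tolist())
E
```

```text
[ 0.4675627  -0.11312552  0.23947977] [[-0.031, 1.0, -0.0], [1.0, 0.031, -0.004], [-0.004, -0.0, -1.0]]
```

Emit:
{"name": "send_rows", "arguments": {"increments": [[[-0.04,0.018,0,0],[-0.04,0.018,0.01,0],[-0.021,0.01,0.02,0],[0,0,0.02,0],[0,0,0,0],[0,0,0,0],[0,0,0,0],[0,0,0,0]]]}}

```text
clock: 2.55
eef_pos: [0.5193, -0.2242, 0.1873]
tool_rot: [0.699, 0.715, -0.001, 0.001]
ft_force: [0.1, 0.5, -0.4]
grip_width: 0.0468
```

```bash
python3 - <<'E'
from h import *
o=bot.get_obs(); print(o['eef_pos'],o['tool_rot'])
c=snap('wrist','wrist1'); print(c['eye'],c['rotation'])
s=snap('side','side1')
E
```

```text
[ 0.51931159 -0.22421314  0.18726485] [ 0.69942172  0.71470614 -0.00149842  0.00146296]
[ 0.45443332 -0.22618565  0.31880667] [0.69313214 0.70869901 0.09303747 0.09304613]
```

View pics/wrist1.png

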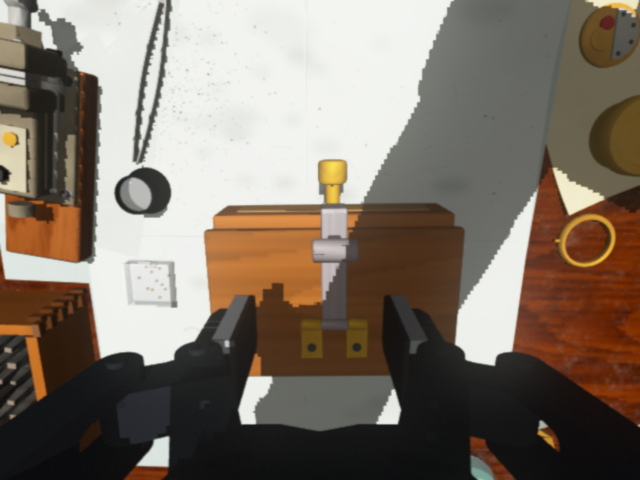

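View pics/side1.png

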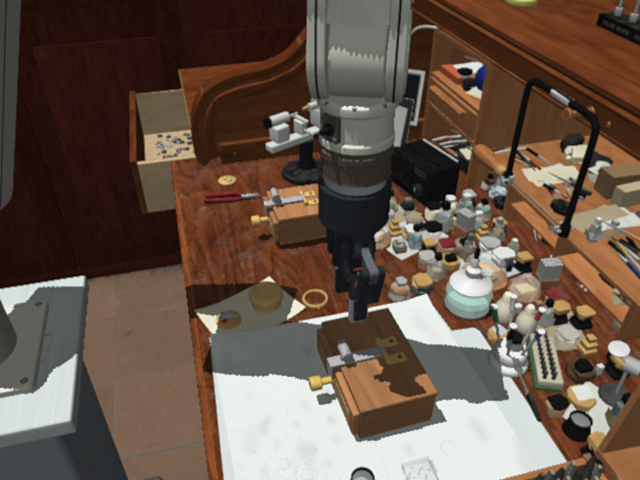

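The wrist view shows the bar at about (335,250), the knob head at (332,173), and the stay arm vertical at columns 322–347. I'll refine from this view.

```bash
python3 - <<'E'
from h import *
c=dict(np.load('pics/wrist1.npz')); P=pts(c)
K=c['camera_matrix'];R=Rotation.from_quat(c['rotation']).as_matrix()
def cast(u,v,h):
    d=R@np.array([(u-K[0,2])/K[0,0],(v-K[1,2])/K[1,1],1]); return (c['eye']+d*(h-c['eye'][2])/d[2]).round(4)
roi=np.zeros((480,640),bool); roi[150:345,290:380]=1
z=P[...,2]
hi=roi&(z>.087)&(z<.11); n,l,s,ce=cv2.connectedComponentsWithStats(hi.astype(np.uint8))
for i in range(1,n):
    if s[i,4]>30: q=P[l==i];print('bar',s[i],ce[i],q.min(0).round(4),q.max(0).round(4),q.mean(0).round(4))
hsv=cv2.cvtColor(c['image'],cv2.COLOR_RGB2HSV);H,S,V=cv2.split(hsv)
br=roi&(H>20)&(H<32)&(S>150)&(V>80)
n,l,s,ce=cv2.connectedComponentsWithStats(br.astype(np.uint8))
for i in range(1,n):
    if s[i,4]>30: q=P[l==i];print('brass',s[i],ce[i],q.min(0).round(4),q.max(0).round(4))
print('knob back/front', cast(332,160,.045),cast(332,184,.048))
for t,(u,v) in {'fl':(206,230),'fr':(463,230),'bl':(218,376),'br':(456,376)}.items(): print(t,cast(u,v,.07))
E
```

```text
bar [ 312  238   47   24 1085] [335.36589862 249.57327189] [ 0.5106 -0.2295  0.0904] [ 0.5242 -0.2034  0.1008] [ 0.5165 -0.2164  0.0972]
brass [321 161  24  42 674] [332.40652819 177.87240356] [ 0.4544 -0.2262  0.042 ] [ 0.4985 -0.2101  0.3188]
knob back/front [ 0.4703 -0.2182  0.045 ] [ 0.4856 -0.2178  0.048 ]
fl [ 0.5133 -0.2961  0.07  ]
fr [ 0.5097 -0.1363  0.07  ]
bl [ 0.6163 -0.293   0.07  ]
br [ 0.6125 -0.1294  0.07  ]
```

Emit:
{"name": "send_rows", "arguments": {"increments": [[[0.008,-0.002,0.01,0],[0,0,0.02,0],[0,0,0.02,0],[0,0,0.02,0],[0,0,0.01,0],[0,0,0.005,0],[0,0,0,0],[0,0,0,0]]]}}

```text
clock: 3.45
eef_pos: [0.5222, -0.2155, 0.1079]
tool_rot: [0.698, 0.716, 0.001, 0.009]
ft_force: [0.3, -0.4, -0.3]
grip_width: 0.0469
```

Emit:
{"name": "send_rows", "arguments": {"increments": [[[0,-0.005,0,0],[0,0,0.01,0],[0,0,0.007,0],[0,0,0.003,0],[0,0,0,0],[0,0,0,0],[0,0,0,0],[0,0,0,0]]]}}

```text
clock: 4.25
eef_pos: [0.5185, -0.2166, 0.0883]
tool_rot: [0.698, 0.716, 0.002, 0.011]
ft_force: [0.3, -0.0, 0.1]
grip_width: 0.0469
```

```bash
python3 - <<'E'
from h import *
o=bot.get_obs(); print(o['eef_pos'],Rotation.from_quat(o['tool_rot']).as_matrix().round(3).tolist(),o['ft_force'])
c=snap('wrist','wrist2'); c=snap('side','side2');cv2.imwrite('pics/side2c.png',cv2.resize(c['image'][280:460,250:470,::-1],None,fx=3,fy=3))
E
```

```text
[ 0.51849735 -0.21663996  0.08830855] [[-0.026, 0.999, 0.018], [1.0, 0.026, -0.012], [-0.012, 0.018, -1.0]] [ 0.31649604 -0.02662428  0.10261991]
```

View pics/wrist2.png

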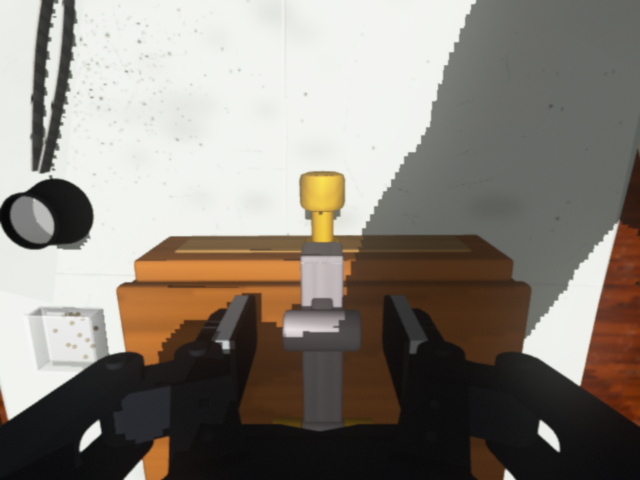

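View pics/side2c.png

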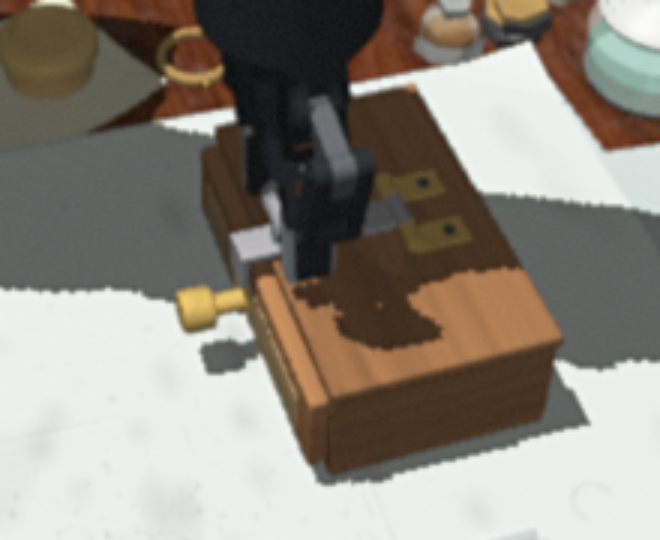

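The bar at (322,330) sits between the pads (columns 240 and 400), so I'll close.

Emit:
{"name": "send_rows", "arguments": {"increments": [[[0,0,0,0],[0,0,0,0],[0,0,0,0],[0,0,0,0],[0,0,0,0],[0,0,0,0],[0,0,0,0],[0,0,0,0]]], "hand": 1}}

```text
clock: 5.15
eef_pos: [0.5186, -0.2159, 0.089]
tool_rot: [0.698, 0.716, 0.003, 0.01]
ft_force: [-0.0, 1.5, 0.5]
grip_width: 0.0248
```

Emit:
{"name": "send_rows", "arguments": {"increments": [[[0,0.002,-0.0056,0],[0,0.003,-0.0054,0],[0,0.0032,-0.0051,0],[0,0.004,-0.0046,0],[0,0.0043,-0.0042,0],[0,0.0047,-0.004,0],[0,0,0,0],[0,0,0,0]]]}}

```text
clock: 5.95
eef_pos: [0.5338, -0.2153, 0.1125]
tool_rot: [0.699, 0.715, -0.004, 0.003]
ft_force: [-1.2, -1.6, -9.1]
grip_width: 0.0244
```

Emit:
{"name": "send_rows", "arguments": {"increments": [[[0,0.0048,-0.0046,0],[0,0.0052,-0.004,0],[0,0.0056,-0.0036,0],[0,0.006,-0.003,0],[0,0.0062,-0.0024,0],[0,0.0064,-0.0018,0],[0,0.0064,-0.001,0],[0,0,0,0]]]}}

```text
clock: 6.75
eef_pos: [0.5729, -0.214, 0.1312]
tool_rot: [0.699, 0.715, -0.008, -0.002]
ft_force: [-2.2, -2.4, -10.4]
grip_width: 0.0234
```

```bash
python3 - <<'E'
from h import *
c=snap('side','side3');cv2.imwrite('pics/side3c.png',cv2.resize(c['image'][280:460,250:470,::-1],None,fx=3,fy=3))
E
```

```text
(no output)
```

View pics/side3c.png

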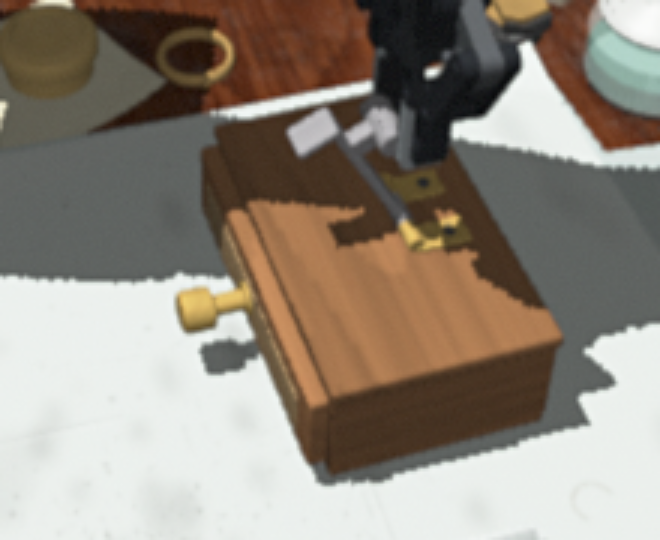

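Emit:
{"name": "send_rows", "arguments": {"increments": [[[0,0.006,0.0015,0],[0,0.0065,0.0015,0],[0,0.0064,0.0018,0],[0,0.0062,0.0022,0],[0,0.006,0.0027,0],[0,0.004,0.0022,0],[0,0,0,0],[0,0,0,0]]]}}

```text
clock: 7.6
eef_pos: [0.6049, -0.2131, 0.1256]
tool_rot: [0.699, 0.715, -0.009, -0.003]
ft_force: [-5.0, -1.4, -8.6]
grip_width: 0.0207
```

```bash
python3 - <<'E'
from h import *
c=snap('side','side4');cv2.imwrite('pics/side4c.png',cv2.resize(c['image'][280:460,250:470,::-1],None,fx=3,fy=3))
E
```

```text
(no output)
```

View pics/side4c.png

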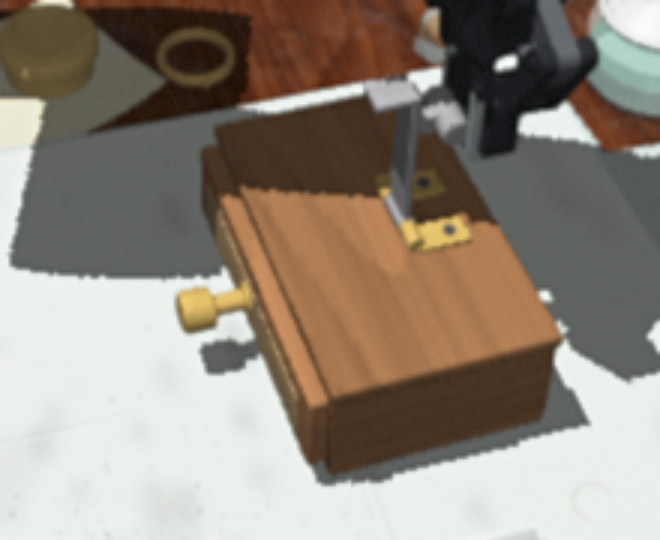

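```bash
cat > ang.py <<'E'
from h import *
import sys
c=dict(np.load(f'pics/{sys.argv[1]}.npz')); P=pts(c); hsv=cv2.cvtColor(c['image'],cv2.COLOR_RGB2HSV)
# arm region: grey, within chest y window near stay, x .5-.62, z .08-.16
g=(hsv[...,1]<60)&(hsv[...,2]>70)&(abs(P[...,1]+.2155)<.012)&(P[...,0]>.5)&(P[...,0]<.62)&(P[...,2]>.08)&(P[...,2]<.17)
q=P[g]; v,u=np.nonzero(g); print(len(q))
for a in np.arange(.08,.165,.006):
    s=q[(q[:,2]>=a)&(q[:,2]<a+.006)]
    if len(s): print(round(a+.003,3),len(s),s[:,0].min().round(4),np.median(s[:,0]).round(4),s[:,0].max().round(4))
E
python3 ang.py side4; python3 - <<'E'
from h import *
c=snap('wrist','wrist4')
E
```

```text
527
0.083 22 0.5692 0.5702 0.5731
0.089 25 0.5692 0.5705 0.5733
0.095 20 0.5693 0.5698 0.5725
0.101 15 0.569 0.5707 0.5741
0.107 9 0.5697 0.5715 0.573
0.113 9 0.5696 0.5717 0.5728
0.119 10 0.5705 0.572 0.5945
0.125 30 0.5699 0.5828 0.5947
0.131 85 0.5692 0.5832 0.5957
0.137 116 0.5706 0.5875 0.595
0.143 13 0.5561 0.5718 0.5945
0.149 143 0.5532 0.5636 0.5946
0.155 26 0.554 0.5619 0.5724
0.161 1 0.6038 0.6038 0.6038
0.167 3 0.6077 0.613 0.6131
```

View pics/wrist4.png

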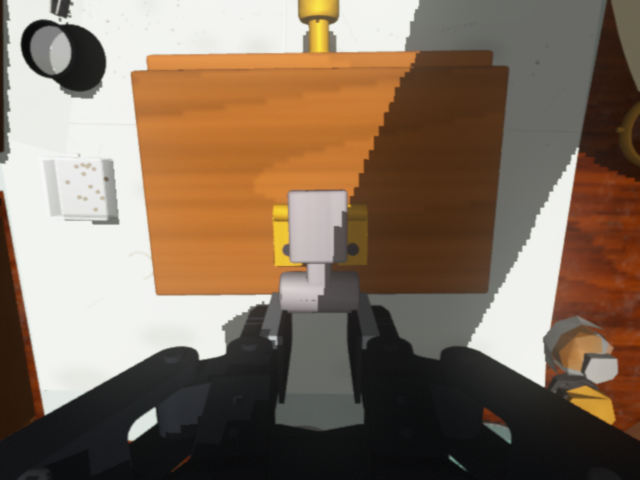

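The stay is about upright (arm x ≈ 0.570–0.572 along its length), but the pads have slipped back off the bar. I'll regrip to push it clearly past upright.

Emit:
{"name": "send_rows", "arguments": {"increments": [[[0,0,0,0],[0,0,0,0],[0,0,0,0],[0,-0.006,0.002,0],[0,-0.006,0.001,0],[0,-0.003,0.001,0],[0,0,0,0],[0,0,0,0]]], "hand": -0.1}}

```text
clock: 8.5
eef_pos: [0.5993, -0.2129, 0.1337]
tool_rot: [0.698, 0.716, 0.001, 0.009]
ft_force: [0.3, 0.6, -0.5]
grip_width: 0.0468
```

```bash
python3 - <<'E'
from h import *
c=snap('side','side5');cv2.imwrite('pics/side5c.png',cv2.resize(c['image'][280:460,250:470,::-1],None,fx=3,fy=3))
E
python3 ang.py side5
```

```text
512
0.083 22 0.5695 0.5702 0.5731
0.089 23 0.569 0.57 0.5732
0.095 23 0.569 0.5698 0.5728
0.101 13 0.5691 0.5708 0.5736
0.107 10 0.5701 0.572 0.5731
0.113 10 0.57 0.5712 0.5732
0.119 6 0.5703 0.5715 0.5726
0.125 31 0.5702 0.5816 0.5939
0.131 61 0.5701 0.5827 0.5959
0.137 133 0.5694 0.5865 0.5943
0.143 8 0.5699 0.5709 0.5721
0.149 145 0.5528 0.5618 0.5727
0.155 27 0.5547 0.5653 0.5719
```

View pics/side5c.png

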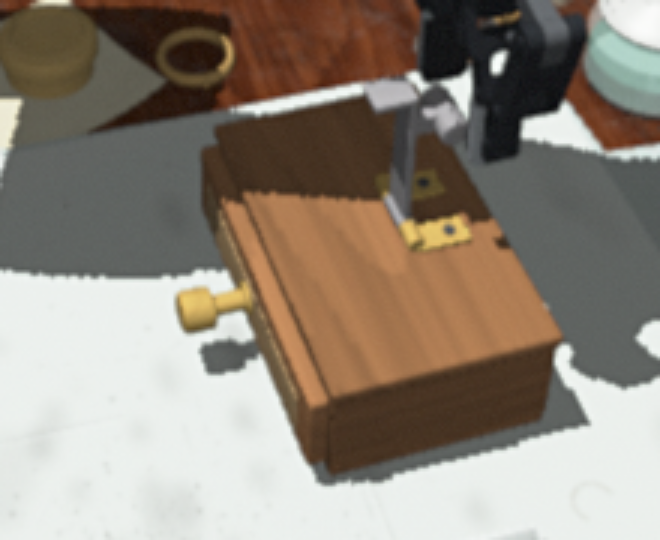

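Emit:
{"name": "send_rows", "arguments": {"increments": [[[0,-0.006,0.004,0],[0,-0.004,0.004,0],[0,-0.002,0.003,0],[0,0,0.002,0],[0,0,0,0],[0,0,0,0],[0,0,0,0],[0,0,0,0]]]}}

```text
clock: 9.35
eef_pos: [0.5862, -0.2133, 0.1182]
tool_rot: [0.698, 0.716, 0.0, 0.008]
ft_force: [-0.5, -1.4, 0.4]
grip_width: 0.047
```

Emit:
{"name": "send_rows", "arguments": {"increments": [[[0,0.002,0,0],[0,0,0,0],[0,0,0,0],[0,0,0,0],[0,0,0,0],[0,0,0,0],[0,0,0,0],[0,0,0,0]]], "hand": 1}}

```text
clock: 10.15
eef_pos: [0.5889, -0.2136, 0.1187]
tool_rot: [0.698, 0.716, 0.0, 0.008]
ft_force: [0.4, -0.3, -0.2]
grip_width: 0.0247
```

```bash
python3 - <<'E'
from h import *
c=snap('wrist','wrist6')
E
```

```text
(no output)
```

View pics/wrist6.png

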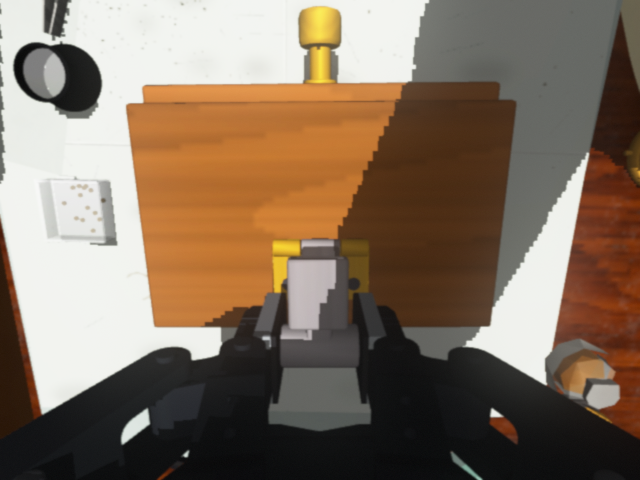

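Emit:
{"name": "send_rows", "arguments": {"increments": [[[0,0.004,0.0015,0],[0,0.004,0.0016,0],[0,0.004,0.0018,0],[0,0.004,0.002,0],[0,0,0,0],[0,0,0,0],[0,0,0,0],[0,0,0,0]]]}}

```text
clock: 11.0
eef_pos: [0.5988, -0.2133, 0.1147]
tool_rot: [0.699, 0.715, -0.005, 0.004]
ft_force: [-1.5, -0.6, 3.3]
grip_width: 0.0249
```

```bash
python3 - <<'E'
from h import *
c=snap('side','side7')
E
python3 ang.py side7
```

```text
409
0.083 26 0.5705 0.5713 0.575
0.089 33 0.5715 0.5726 0.5764
0.095 26 0.5724 0.5735 0.5771
0.101 35 0.5729 0.5746 0.578
0.107 26 0.5744 0.5754 0.5785
0.113 27 0.5753 0.5764 0.5886
0.119 16 0.5756 0.5775 0.5813
0.125 21 0.5778 0.5854 0.5914
0.131 41 0.579 0.5893 0.5956
0.137 10 0.5804 0.5822 0.5952
0.143 8 0.5819 0.5831 0.5845
0.149 99 0.5658 0.5772 0.5861
0.155 41 0.566 0.5694 0.5779
```

The stay is now about 10° past upright. I'll release it and go up.

Emit:
{"name": "send_rows", "arguments": {"increments": [[[0,0,0,0],[0,0,0,0],[0,0,0,0],[0,0,-0.02,0],[0,0,-0.03,0],[0,0,-0.03,0],[0,-0.02,-0.02,0],[0,-0.03,0,0]]], "hand": -0.1}}

```text
clock: 11.85
eef_pos: [0.5529, -0.2124, 0.214]
tool_rot: [0.697, 0.717, -0.003, 0.004]
ft_force: [-0.3, 1.0, -0.3]
grip_width: 0.0468
```

Emit:
{"name": "send_rows", "arguments": {"increments": [[[-0.002,-0.03,0,0],[-0.001,-0.025,0,0],[0,-0.012,0.01,0],[0,0,0.02,0],[0,0,0.02,0],[0,0,0.02,0],[0,0,0,0],[0,0,0,0]]]}}

```text
clock: 12.65
eef_pos: [0.4845, -0.2189, 0.1463]
tool_rot: [0.698, 0.716, -0.0, 0.009]
ft_force: [-0.3, -0.6, 0.7]
grip_width: 0.0469
```

```bash
python3 - <<'E'
from h import *
o=bot.get_obs(); print(o['eef_pos'],Rotation.from_quat(o['tool_rot']).as_matrix().round(3).tolist())
c=snap('wrist','wrist8'); snap('side','side8')
P=pts(c);K=c['camera_matrix'];R=Rotation.from_quat(c['rotation']).as_matrix()
hsv=cv2.cvtColor(c['image'],cv2.COLOR_RGB2HSV);H,S,V=cv2.split(hsv)
br=(H>20)&(H<32)&(S>150)&(V>80)&(abs(P[...,0]-.475)<.025)&(abs(P[...,1]+.216)<.03)
n,l,s,ce=cv2.connectedComponentsWithStats(br.astype(np.uint8))
for i in range(1,n):
    if s[i,4]>30: q=P[l==i];print('brass',s[i],ce[i],q.min(0).round(4),q.max(0).round(4),np.median(q,0))
E
python3 ang.py side8
```

```text
[ 0.48450963 -0.21893237  0.14627317] [[-0.026, 1.0, 0.013], [1.0, 0.026, -0.014], [-0.014, 0.013, -1.0]]
brass [312 224  28  50 899] [325.28587319 244.02447164] [ 0.4702 -0.2255  0.0418] [ 0.5    -0.2098  0.0518] [ 0.48052777 -0.21749295  0.04799863]
386
0.083 10 0.5693 0.5727 0.5748
0.089 7 0.5729 0.5744 0.5758
0.095 11 0.5722 0.575 0.5772
0.101 6 0.5744 0.576 0.578
0.107 8 0.5759 0.5769 0.5779
0.113 10 0.5762 0.578 0.5798
0.119 16 0.5762 0.5811 0.6021
0.125 51 0.5785 0.5928 0.6044
0.131 126 0.579 0.5949 0.6047
0.137 14 0.5788 0.5823 0.5994
0.143 9 0.5815 0.5825 0.5837
0.149 80 0.5653 0.5789 0.5853
0.155 38 0.5653 0.5697 0.5787
```

View pics/wrist8.png

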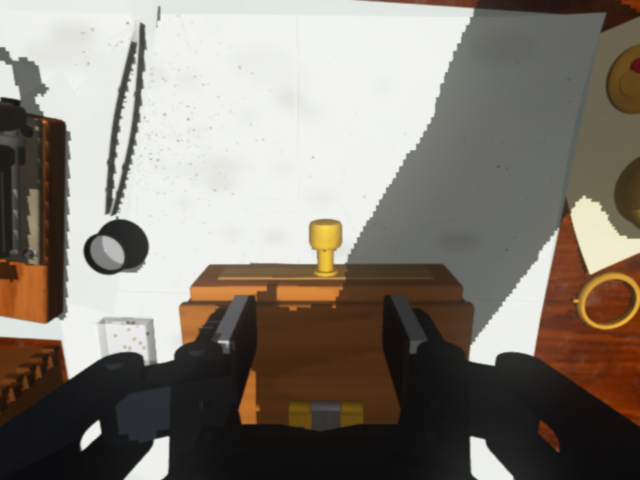

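View pics/side8.png

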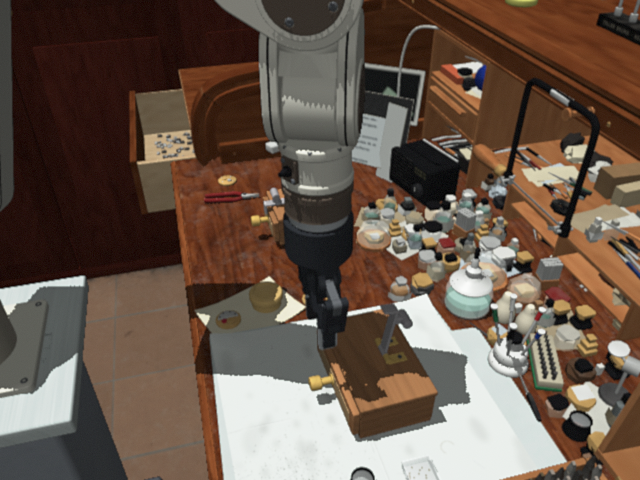

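Emit:
{"name": "send_rows", "arguments": {"increments": [[[0.001,-0.008,0,0],[0,-0.002,0.012,0],[0,0,0.02,0],[0,0,0.02,0],[0,0,0.015,0],[0,0,0.008,0],[0,0,0,0],[0,0,0,0]]]}}

```text
clock: 13.55
eef_pos: [0.4787, -0.2215, 0.0775]
tool_rot: [0.698, 0.716, 0.002, 0.017]
ft_force: [-0.5, 0.3, 0.3]
grip_width: 0.047
```

Emit:
{"name": "send_rows", "arguments": {"increments": [[[0.003,-0.003,0.008,0],[0.002,0,0.012,0],[0,0,0.012,0],[0,0,0.008,0],[0,0,0.004,0],[0,0,0,0],[0,0,0,0],[0,0,0,0]]]}}

```text
clock: 14.35
eef_pos: [0.4777, -0.2175, 0.031]
tool_rot: [0.697, 0.716, 0.003, 0.018]
ft_force: [0.6, -0.7, -0.4]
grip_width: 0.0469
```

```bash
python3 - <<'E'
from h import *
o=bot.get_obs(); print(o['eef_pos'],Rotation.from_quat(o['tool_rot']).as_matrix().round(3).tolist())
c=snap('wrist','wrist9')
E
```

```text
[ 0.4777258  -0.21754072  0.03104643] [[-0.027, 0.999, 0.029], [0.999, 0.027, -0.021], [-0.022, 0.029, -0.999]]
```

View pics/wrist9.png

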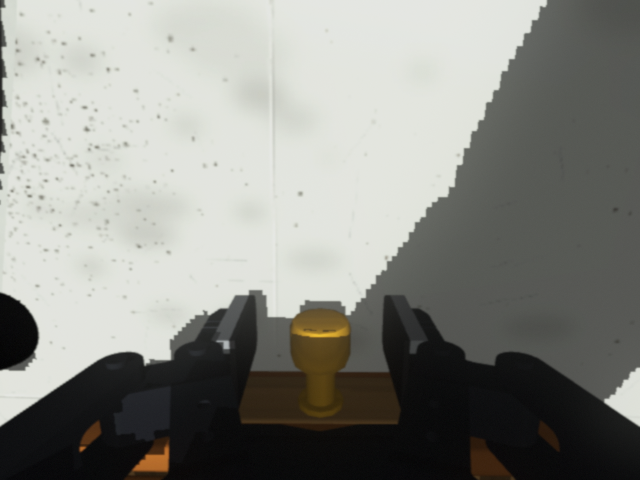

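The knob, at about (321,340), is centred between the pads. I'll close, then pull.

Emit:
{"name": "send_rows", "arguments": {"increments": [[[0,0,0,0],[0,0,0,0],[0,0,0,0],[0,0,0,0],[0,0,0,0],[0,0,0,0],[0,0,0,0],[0,0,0,0]]], "hand": 1}}

```text
clock: 15.2
eef_pos: [0.4783, -0.2173, 0.032]
tool_rot: [0.697, 0.717, 0.003, 0.018]
ft_force: [0.4, 1.1, 0.4]
grip_width: 0.0181
```

Emit:
{"name": "send_rows", "arguments": {"increments": [[[0,-0.006,0,0],[0,-0.01,0,0],[0,-0.01,0,0],[0,-0.01,0,0],[0,-0.01,0,0],[0,-0.006,0,0],[0,0,0,0],[0,0,0,0]]]}}

```text
clock: 16.0
eef_pos: [0.423, -0.2192, 0.032]
tool_rot: [0.697, 0.716, 0.005, 0.021]
ft_force: [2.0, 1.2, 0.1]
grip_width: 0.018
```

Emit:
{"name": "send_rows", "arguments": {"increments": [[[0,-0.004,0,0],[0,-0.003,0,0],[0,0,0,0],[0,0,0,0],[0,0,0,0],[0,0,0,0],[0,0,0,0],[0,0,0,0]]]}}

```text
clock: 16.8
eef_pos: [0.4163, -0.2194, 0.032]
tool_rot: [0.697, 0.717, 0.005, 0.021]
ft_force: [-0.0, 0.5, 4.0]
grip_width: 0.0178
```

Emit:
{"name": "send_rows", "arguments": {"increments": [[[0,0,0,0],[0,0,0,0],[0,0,0,0],[0,0,0,0],[0,0,-0.02,0],[0,0,-0.03,0],[0,0,-0.04,0],[0,0,-0.04,0]]], "hand": -0.1}}

```text
clock: 17.6
eef_pos: [0.4052, -0.2142, 0.1574]
tool_rot: [0.698, 0.716, 0.001, 0.011]
ft_force: [0.9, -0.2, 1.1]
grip_width: 0.0472
```

Emit:
{"name": "send_rows", "arguments": {"increments": [[[0.02,0,-0.03,0],[0.04,0,-0.02,0],[0.045,0,0,0],[0.045,0,0,0],[0.045,0,0,0],[0.03,0,0,0],[0,0,0,0],[0,0,0,0]]]}}

```text
clock: 18.4
eef_pos: [0.4032, 0.0162, 0.2127]
tool_rot: [0.699, 0.715, 0.005, 0.02]
ft_force: [-0.7, -0.3, 0.1]
grip_width: 0.0471
```

```bash
python3 - <<'E'
from h import *
o=bot.get_obs(); print(o['clock'],o['eef_pos'],o['ft_force'])
c=snap('top','top10'); snap('side','side10')
P=pts(c)
hsv=cv2.cvtColor(c['image'],cv2.COLOR_RGB2HSV);H,S,V=cv2.split(hsv)
br=(H>15)&(H<30)&(S>120)&(V>90)&(abs(P[...,1]+.216)<.03)&(P[...,0]<.53)&(P[...,2]>.02)
n,l,s,ce=cv2.connectedComponentsWithStats(br.astype(np.uint8))
for i in range(1,n):
    if s[i,4]>20: q=P[l==i];print('brass',s[i],ce[i],q.min(0).round(4),q.max(0).round(4),np.median(q,0))
c0=dict(np.load('pics/top0.npz')); a=c0['image'][180:290,130:225].astype(int);b=c['image'][180:290,130:225].astype(int); print('narrow diff',abs(a-b).mean())
E
python3 ang.py side10
```

```text
18.4 [0.40318428 0.01621918 0.21267758] [-0.68596578 -0.32692318  0.06513805]
brass [418 253  14  14 155] [424.24516129 259.27741935] [ 0.4937 -0.2275  0.0241] [ 0.5161 -0.2048  0.0342] [ 0.50554092 -0.21528741  0.02868235]
brass [408 274  14  14 157] [414.0955414  280.62420382] [ 0.4589 -0.2107  0.0241] [ 0.4806 -0.1878  0.0338] [ 0.46912052 -0.19845605  0.02857424]
brass [431 276  13  12 135] [436.75555556 281.86666667] [ 0.4597 -0.2459  0.0244] [ 0.4785 -0.2254  0.0333] [ 0.46840364 -0.23591813  0.02849468]
brass [423 299  11  20 156] [428.        309.8525641] [ 0.4086 -0.2255  0.04  ] [ 0.4392 -0.2092  0.0523] [ 0.41962233 -0.21682783  0.04622486]
narrow diff 23.38641148325359
576
0.083 25 0.5704 0.5715 0.5755
0.089 27 0.5712 0.5725 0.5745
0.095 29 0.5725 0.5732 0.577
0.101 26 0.5733 0.5745 0.5776
0.107 32 0.5735 0.5755 0.5785
0.113 26 0.575 0.5764 0.5785
0.119 22 0.5762 0.5778 0.6018
0.125 47 0.5779 0.5926 0.6056
0.131 153 0.5791 0.5952 0.6047
0.137 23 0.5788 0.5962 0.6006
0.143 8 0.5813 0.5829 0.5843
0.149 99 0.5654 0.5789 0.5856
0.155 59 0.5654 0.5705 0.5828
```

View pics/top10.png

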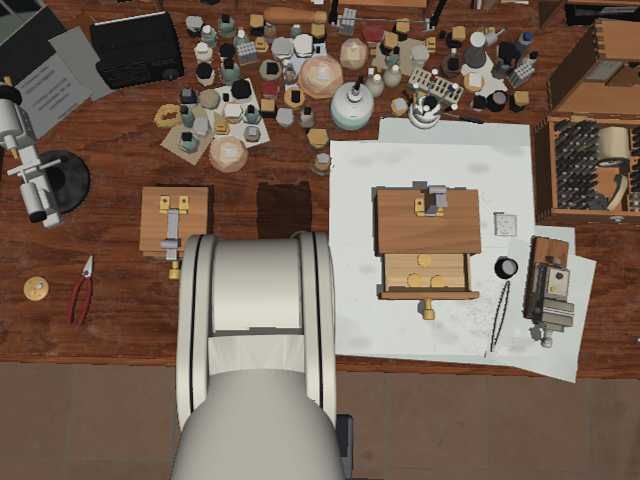

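View pics/side10.png

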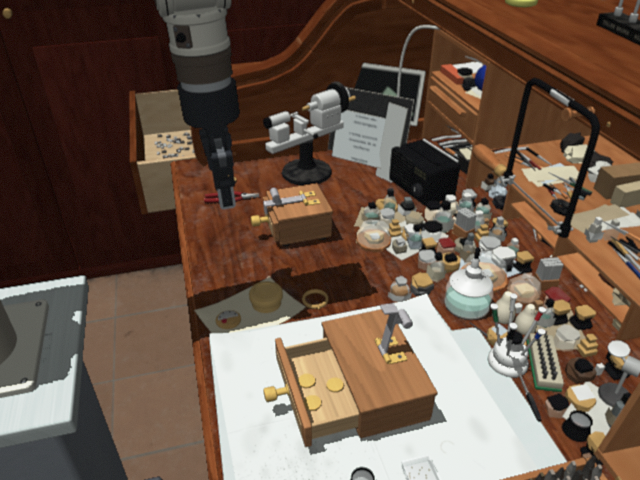

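The drawer is out with its knob at (428,310), the stay stands at (436,200), and the narrow chest is unchanged with its knob at (175,270). The arm is clear, so I'll hand it in.

```bash
python3 -c "
from workcell import order
print(order.job_done())"
```

```text
the job is handed in; nothing more can be done
None
```

The wide chest's stay is up and its drawer is open. I handed the job in at about 18.5 s with the arm clear of everything.

- **Stay:** I lifted it by its crossbar in two grips, because the pads slid off the bar at about upright the first time. It stands by itself about 10° past upright (about 1.75 rad), and the same reading came back after I released it and again after the drawer was pulled.
- **Drawer:** I then pinched the knob and pulled. The knob's front moved from x = 0.470 to 0.409 m, so the drawer is about 61 mm out. The tool's own travel agrees, at 62 mm.
- **Narrow chest:** I never went near it. The final side and top views show its stay down and its drawer shut. My automatic before/after picture comparison of it gave a high difference (23). I put that down to the arm covering part of that area in the last top view, so I relied on the views instead.
- **Forces:** The readings taken at the end of each move were all about 12 N or less.

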